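# Dock a vacuum pod and hold its bayonet key open

### The job

Push the square vacuum pod along the bench (do not lift it) until it sits right home against the back of the wooden U-shaped fence. Then take the black-handled bayonet key, drop its two lugs through the notches of the pod's socket, push it down against the spring until its flange lies on the pod, and turn it clockwise (seen from above) a quarter turn to the stop. The key springs back if released, so finish while still gripping it, held down flush and at the stop; leave the tape measure, the plane and the box of screws where they are.

Things in the scene. Friction and masses are not known exactly. Their poses are not given: they have to be found in the camera images.
- dock: Fixed U-shaped plywood fence, 26 mm high. Origin: on the table where the pod's underside centre lies when home; the pod enters along +x. Back fence face at x = +45 mm (18 thick, 170 wide). Cheeks' inner faces at y = +-47 mm (2 mm play each side) from x = 45 to -15 mm, then flaring 30 degrees outwards to x = -40 mm, where the mouth is about 122 mm wide inside, 155 outside.
- pod: Loose square aluminium block 90 x 90 x 44 mm, about 0.9 kg, origin at the centre of its underside, sides along its x and y. Too wide to grip; slides when pushed with some 5 to 14 N. It starts 115 to 135 mm in front of home (-x of the fence), up to 20 mm aside and 0.25 rad askew. The bayonet socket is in its top.
- pod_socket (a point): Centre of the socket mouth in the pod's top face, 44 mm above its underside, axes as the pod. Bore 38 mm with two facing notches, 13 mm wide, reaching 27 mm from the centre, on a line +45 deg (counter-clockwise from above) from pod x. Lip 6 mm thick, a cavity under it. A sprung plunger waits 14 mm below the top. Two black lines (about -42 deg) show where the handle points when home.
- bayonet_key: Loose key, 0.16 kg, upright on its nose; origin: centre of nose underside, z up. Nose 35 mm dia, 28 long, tapered end; two lugs along +-x to 25 mm from the axis, 10 wide, z 12 to 18; flange 58 dia, z 28 to 33; black handle 52 long (x), 16 thick (y), z 33 to 69: pinch across the thickness. Same after half a turn. In the notches it rests 14 mm high on the plunger; turns once under 4 mm.
- key_flange (a point): Centre of the underside of the key's flange, 28 mm above the key's origin; it meets pod_socket when the key is fully down.
- plunger (a joint): How far the sprung plunger in the socket is pressed, m: 0 at rest, about 0.014 with the key's flange on the pod. The push needed is about 4 N at first and 9 N at 0.014.
- valve (a joint): Rotor under the lip, turned by the key's lugs, rad: 0 at rest, 1.40 at the stop, growing clockwise seen from above. The lugs meet it after about 0.13 rad, so the key turns about 1.53 rad in all. Its return spring gives 0.07 N m at 0 and 0.24 N m at the stop.
- tape: Bystander: loose black and yellow tape measure lying on its side, 70 x 80 x 51 mm; origin at the centre of its underside. It and the key stand one on the left and one on the right of the pod, either way round.
- plane: Bystander: small loose hand plane, 29 x 98 x 28 mm, origin at the centre of its underside.
- screws: Bystander: open red and blue carton of screws, 100 x 87 x 52 mm, origin at the centre of its underside.
Things that resemble listed ones, but are neither listed nor needed, are in the scene too. Leave any green or turquoise look-alike of the bayonet_key alone.

How it is judged:
On the way, in this order (a step that is already met when the one before it is completed fails the run):
1. the pod has been pushed home in the fence, before the key is in (horizontal distance between pod and dock below 0.007 m and angle between the x axis of pod and the x axis of dock, either way round below 0.09 rad), for 0.2 s.
2. the key's lugs have gone through the notches and the key is pushed down against the spring, not yet turned (horizontal distance between key_flange and pod_socket below 0.005 m and angle between bayonet_key's own z axis and vertical below 0.1 rad and value of joint plunger above 0.004 m and z of key_flange in the frame of pod_socket below 0.01 m and value of joint valve below 0.6 rad).
At the end, for the whole second after the job is handed in: Fingers still grip the key (over 2 N); flange within 2.5 mm of the pod's top, centred to 5 mm, upright to 0.1 rad, still; plunger pressed over 10 mm; rotor turned over 1.25 of 1.40 rad; pod within 7 mm and 0.09 rad of home in the fence (all of step 1 and horizontal distance between key_flange and pod_socket below 0.005 m and angle between bayonet_key's own z axis and vertical below 0.1 rad and z of key_flange in the frame of pod_socket between -0.004 and 0.0025 m and value of joint plunger above 0.01 m and value of joint valve above 1.25 rad and contact force between the fingers and bayonet_key above 2 N and linear speed of bayonet_key below 0.02 m/s); the arm keeps its last pose, push and grip.
It fails at once if the pod is lifted off the bench or tipped (height (world z) of pod above 0.012 m or angle between pod's own z axis and vertical above 0.15 rad).
It fails at once if the tape measure, the plane or the box of screws is moved more than 30 mm (distance of any of tape, plane, screws from where it was at the start of the episode above 0.03 m).
It also fails if it takes over 72 s, if anything falls off the work surface, if the arm or the gripper's body presses on something with over 40 N, if the wrist force passes 120 N, or if a joint passes its speed limit or range.

### The arm

A 6-joint arm with a two-finger parallel gripper is mounted at the origin on the work surface; the furniture and walls round the work are solid. World frame = base frame: x ahead of the robot, y to its left, z up, the work surface at z = 0. Lengths are in m, angles in rad, forces in N, time in s.
With the tool pointing down it reaches from about 0.35 to 0.85 m from the base axis. Payload 8.1 kg.
Tool frame: the origin (TCP) lies at the very end of the fingers, on their centre line; the grasp point (between the pads) lies 19 mm behind it; z points along the fingers, y is the line along which they close (so a half turn about z gives the same grasp; the last joint's range is limited). The gripper opens to 93 mm and grips with 3 to 60 N. Pads are 15 mm wide; open, the fingers measure 128 mm over their backs; the gripper's body (75 mm by 188 mm) begins 65 mm behind the grasp point.
Start: joints at [-1.235, 0.13, 1.488, -0, 1.523, -0.085], TCP at [0.245, -0.548, 0.219] pointing down, gripper open.
Joint ranges: [-2.96, 2.96], [-0.89, 2.26], [0.02, 2.5], [-1.34, 4.48], [0, 2.73], [-2.66, 2.66]. Speed limits (rad/s): [2.39, 2.39, 2.79, 3.14, 3.14, 3.14].

### API

Orientations are given as [roll, pitch, yaw] about the fixed x, y, z axes, in that order (R = Rz(yaw) Ry(pitch) Rx(roll)).
In Python, from station import bot gives the robot as it stands.
- The arm moves only by the shell command python3 -m jog 'ROWS' [FORCE]. ROWS is JSON, a list of rows, each an object of numbers: "dx", "dy", "dz": the shift along the tool's x, y, z each as a share of 1 m, from -1 to 1; "turn": the turn about the tool's z as a share of 90 degrees, from -1 to 1; "grip": the closure, from 0 (fully open) to 1 (shut). A call has exactly 10 rows; each row shifts and turns the commanded pose from where the row before left it, along the tool's axes as they then stand; what a row does not reach is not made up. A row lasts 1/8 s, in which the tool goes at most 62.5 mm and 10.7 degrees, less where a joint would pass 70% of its speed; a pose out of reach is approached as far as the arm can. A call with a number of a shift or a turn outside -1 to 1 is refused whole. A call with a gripper value outside its range is refused whole. The fingers move at their own pace and stop on an object; FORCE is the grip in N (left out, the last holds). Time passes only in rows, so rows that do not move let the fingers close, or fill a call up. It gives the time, the measured TCP pose, the force, the opening and the grip force at its end, in the units of the state.
- bot.get_obs(): the state, without advancing time (a new reading comes with each control period).
- bot.grab_frame(name): name is "scene" or "top" or "wrist"; returns (picture, depth): 480x640x3 uint8, red, green, blue; 480x640 float32, m along the optical axis (not along the pixel's ray), 0 where there is no reading.
- bot.get_calibration(name): a dict with "fx", "fy", "cx", "cy" (pixels), "world_to_cam" (4x4, takes a point from world to camera coordinates). Camera axes: x right, y down, z forward; pixel columns grow to the right and rows downward; lengths in m; the calibration is good to about 2 mm. The wrist camera is an equidistant fisheye: a pixel r from the principal point sees the ray r / f radians off the axis. A picture is of the moment at which its call begins: read the wrist's pose just before it. get_calibration takes no time and is no camera call; for the wrist camera it gives the pose at the moment of the call.
- bot.job_done(): hands the job in; it is judged then, once.
The state is a dict: "t": time; "joint_pos": joint angles; "joint_velocities": joint speeds; "joint_torque": joint torques, N m; "tool_pos": TCP position; "tcp_rot": TCP orientation; "force": force on the tool from outside, world axes, zero at the start; "ft_torque": the same for the moment, N m; "width": finger opening in m; "grip_force": force on a finger pad.
Only numpy, scipy, OpenCV 4.12 (cv2) and the standard library are available. Lean on these libraries where they do the work, as an engineer would, in place of code of your own. Each camera call takes 0.05 s, during which the arm holds its last target. There are 200 camera calls.

## Working session

There is one attempt and no reset: what is moved stays moved. The work goes in short steps, Python scripts to look and compute and a shell command to move; the robot and the scene stay as the last step left them, time stands still between calls to the robot, and variables do not carry over. Pictures are saved under pics/ and viewed, at most 10 in all, crops included, and the job is handed in when it is done.

```bash
ls; mkdir -p pics; python3 - <<'E'
from station import bot
import cv2,numpy as np
o=bot.get_obs();print({k:np.round(v,3).tolist() for k,v in o.items()})
for n in("scene","top"):
    p,d=bot.grab_frame(n);cv2.imwrite(f"pics/{n}0.png",p[:,:,::-1]);np.save(f"pics/{n}0.npy",d)
    c=bot.get_calibration(n);print(n,c)
E
```

```text
pics
{'t': 0.0, 'joint_pos': [-1.235, 0.131, 1.489, 0.0, 1.523, -0.085], 'joint_velocities': [0.002, 0.001, 0.001, -0.001, 0.001, 0.001], 'joint_torque': [0.0, -55.984, -49.176, 0.077, 0.036, -0.0], 'tool_pos': [0.245, -0.547, 0.218], 'tcp_rot': [-3.14, -0.0, 0.421], 'force': [0.413, -0.563, 0.045], 'ft_torque': [0.033, 0.048, -0.009], 'grip_force': 0.0, 'width': 0.093}
scene {'fx': 563.3773245095223, 'fy': 563.3773245095223, 'cx': 322.7204062942805, 'cy': 235.3376739291287, 'world_to_cam': array([[-0.88051278, -0.47397661,  0.00658939,  0.44497597],
       [-0.2922628 ,  0.53189127, -0.7947793 ,  0.20226465],
       [ 0.37320196, -0.70173916, -0.60686279,  1.2315903 ],
       [ 0.        ,  0.        ,  0.        ,  1.        ]])}
top {'fx': 452.09101267840344, 'fy': 452.09101267840344, 'cx': 316.4324026622848, 'cy': 244.49539036412716, 'world_to_cam': array([[-0.02728622, -0.99960225,  0.00712802, -0.0065759 ],
       [-0.99542562,  0.0265177 , -0.09178585,  0.51052313],
       [ 0.09156033, -0.0095999 , -0.99575326,  1.10306545],
       [ 0.        ,  0.        ,  0.        ,  1.        ]])}
```

View pics/top0.png

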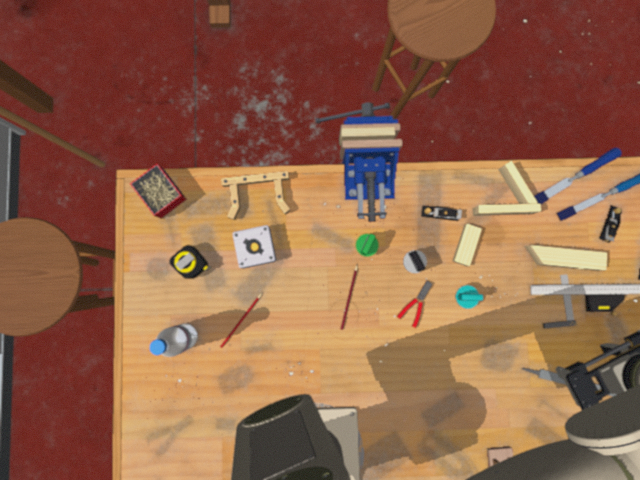

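View pics/scene0.png

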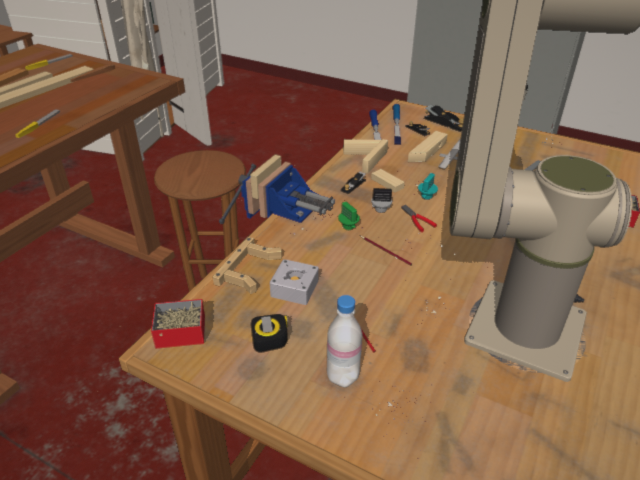

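Top view: fence at (257,190), pod (254,246), tape (188,262), screws (158,190), plane (441,213). Key candidates: the green one (367,244), the turquoise one (469,296) and the grey one with a black handle (415,261). I choose (415,261) and check it in a close crop, together with the pod.

```bash
cat > h.py <<'E'
from station import bot
import numpy as np, cv2
def ray(n,u,v,z,c=None):
    c=c or bot.get_calibration(n);W=np.array(c["world_to_cam"]);R,t=W[:3,:3],W[:3,3]
    x,y=(np.atleast_1d(u)-c["cx"])/c["fx"],(np.atleast_1d(v)-c["cy"])/c["fy"]
    if n=="wrist":
        r=np.hypot(x,y)+1e-12; s=np.tan(r)/r; x,y=x*s,y*s
    d=np.c_[x,y,np.ones_like(x)]@R; o=-R.T@t
    return o+d*((z-o[2])/d[:,2])[:,None]
def rect(n,mask,z):
    cs,_=cv2.findContours(mask.astype(np.uint8),cv2.RETR_EXTERNAL,cv2.CHAIN_APPROX_NONE)
    k=max(cs,key=cv2.contourArea)[:,0,:].astype(float)
    P=ray(n,k[:,0],k[:,1],z)[:,:2]
    return cv2.minAreaRect((P*1000).astype(np.float32)),P,k
E
python3 - <<'E'
from h import *
p=cv2.imread("pics/top0.png");d=np.load("pics/top0.npy")
cv2.imwrite("pics/crop1.png",cv2.resize(p[155:295,200:460],None,fx=3,fy=3,interpolation=cv2.INTER_CUBIC))
c=bot.get_calibration("top");W=np.array(c["world_to_cam"])
v,u=np.mgrid[:480,:640];C=np.stack([(u-c["cx"])/c["fx"]*d,(v-c["cy"])/c["fy"]*d,d],-1)
w=(C-W[:3,3])@W[:3,:3];Z=w[...,2]
for nm,(u0,u1,v0,v1),z0,z1,z in [("pod",(225,285,218,276),.036,.05,.044),("dock",(215,297,163,222),.018,.034,.026),("handle",(400,432,245,277),.05,.08,.069),("flange",(395,435,240,280),.02,.045,.033)]:
    m=np.zeros((480,640),bool);m[v0:v1,u0:u1]=True;m&=(Z>z0)&(Z<z1)&(d>0)
    r,P,k=rect("top",m,z);print(nm,m.sum(),np.round(Z[m].mean(),4),r, np.round(np.mean(w[m],0),4))
E
```

```text
pod 1126 0.0447 ((508.631591796875, 133.85568237304688), (90.29840850830078, 90.01065063476562), 10.386810302734375) [0.5085 0.1338 0.0447]
dock 1027 0.0264 ((639.2471313476562, 126.35012817382812), (107.04747009277344, 169.88009643554688), 5.8142242431640625) [0.6557 0.129  0.0264]
handle 171 0.0668 ((460.585693359375, -258.5034484863281), (51.889320373535156, 19.424781799316406), 24.036876678466797) [ 0.4612 -0.2594  0.0668]
flange 247 0.0341 ((459.4812316894531, -249.41934204101562), (56.45805740356445, 33.195770263671875), 10.137341499328613) [ 0.4605 -0.2575  0.0341]
```

View pics/crop1.png

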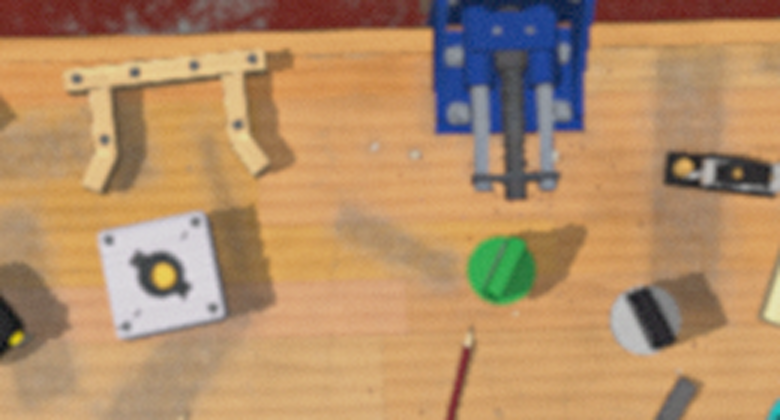

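The crop confirms it: black handle on a grey flange at crop (645,320), clearly different from the green one at (502,270). The pod's notches lie on its +45° line. Next I refine the fence pose and work out the side push.

```bash
cat >> h.py <<'E'
def to(x,y,z,yaw):
    o=bot.get_obs();p=np.array(o["tool_pos"]);r=o["tcp_rot"];ps=r[2];d=np.array([x,y,z])-p
    X=np.array([np.cos(ps),np.sin(ps)]);Y=np.array([np.sin(ps),-np.cos(ps)])
    t=-((yaw-ps+np.pi)%(2*np.pi)-np.pi)/(np.pi/2)
    print("t",o["t"],"pos",p.round(4),"rot",np.round(r,3),"F",np.round(o["force"],1),"| dx %.4f dy %.4f dz %.4f turn %.3f"%(d[:2]@X,d[:2]@Y,-d[2],t))
def dockpt(D,x,y):
    c,s=np.cos(D[2]),np.sin(D[2]);return D[0]+c*x-s*y,D[1]+s*x+c*y
E
python3 - <<'E'
from h import *
d=np.load("pics/top0.npy")
c=bot.get_calibration("top");W=np.array(c["world_to_cam"])
v,u=np.mgrid[:480,:640];C=np.stack([(u-c["cx"])/c["fx"]*d,(v-c["cy"])/c["fy"]*d,d],-1)
w=(C-W[:3,3])@W[:3,:3];Z=w[...,2]
m=np.zeros((480,640),bool);m[163:222,215:297]=1;m&=(Z>.018)&(Z<.034)
P=w[m][:,:2];D=np.array([.6298,.1254,.1015])
def loc(P,D):
    R=np.array([[np.cos(D[2]),-np.sin(D[2])],[np.sin(D[2]),np.cos(D[2])]]);return (P-D[:2])@R
for i in range(3):
    L=loc(P,D);b=L[:,0]>.042
    f=np.polyfit(L[b,1],L[b,0],1);D[2]-=np.arctan(f[0])
    L=loc(P,D);b=L[:,0]>.042;D[:2]=dockpt(D,L[b,0].mean()-.054,(L[b,1].max()+L[b,1].min())/2)
L=loc(P,D);ch=(L[:,0]<.035)&(L[:,0]>-.01)
print("D",D,"bar ext",L[b].min(0),L[b].max(0),"cheeks",np.sort(np.abs(L[ch,1]))[[3,-3]],L[ch&(L[:,1]>0),1].mean(),L[ch&(L[:,1]<0),1].mean(),"xmin",L[:,0].min())
print("pod in dock",loc(np.array([[.5086,.1339]]),D))
for n,(a,b_,e,f) in dict(tape=(165,212,238,285),screws=(130,190,160,222)).items():
    m=np.zeros((480,640),bool);m[e:f,a:b_]=1;m&=(Z>.03)&(Z<.07);l=loc(w[m][:,:2],D);print(n,l.min(0),l.max(0))
x,y=dockpt(D,-.120,.095);print(x,y);to(x,y,.2,D[2]+np.pi/2)
E
```

```text
D [0.62773262 0.12615143 0.08730925] bar ext [ 0.04228977 -0.0849198 ] [0.06554848 0.0849198 ] cheeks [0.04658184 0.06504457] 0.05498638972364436 -0.05659947222946703 xmin -0.04184505963268091
pod in dock [[-0.11800317  0.01810722]]
tape [-0.17774878  0.13313941] [-0.09559756  0.22852162]
screws [-0.016571    0.18052626] [0.11169918 0.30189453]
0.49990585535004955 0.2103257703907318
t 0.1 pos [ 0.2449 -0.5472  0.2177] rot [-3.14  -0.     0.421] F [-0.5  0.   0.2] | dx 0.5422 dy -0.5872 dz 0.0177 turn -0.788
```

```bash
python3 -m jog '[{"dx":0.042,"dy":-0.045,"grip":0.57},{"dx":0.042,"dy":-0.045,"grip":0.57},{"dx":0.042,"dy":-0.045,"grip":0.57},{"dx":0.042,"dy":-0.045,"grip":0.57},{"dx":0.042,"dy":-0.045,"grip":0.57},{"dx":0.042,"dy":-0.045,"grip":0.57},{"dx":0.042,"dy":-0.045,"grip":0.57},{"dx":0.042,"dy":-0.045,"grip":0.57},{"dx":0.042,"dy":-0.045,"grip":0.57},{"dx":0.042,"dy":-0.045,"grip":0.57}]' 20
python3 -m jog '[{"dx":0.041,"dy":-0.045,"grip":0.57},{"dx":0.041,"dy":-0.045,"grip":0.57},{"dx":0.04,"dy":-0.045,"grip":0.57},{"turn":-0.112,"grip":0.57},{"turn":-0.112,"grip":0.57},{"turn":-0.112,"grip":0.57},{"turn":-0.112,"grip":0.57},{"turn":-0.112,"grip":0.57},{"turn":-0.112,"grip":0.57},{"turn":-0.112,"grip":0.57}]'
python3 - <<'E'
from h import *
D=(.6285,.126,.094);x,y=dockpt(D,-.119,.095);to(x,y,.014,D[2]+np.pi/2)
E
```

```text
t 0.1 pos [ 0.2449 -0.5472  0.2177] rot [-3.14  -0.     0.421] F [-0.5  0.   0.2] | dx 0.5429 dy -0.5859 dz 0.2037 turn -0.792validation failed for argument at $[0]...
validation failed for argument at $[0]...
```

The rows probably need every key.

```bash
python3 -m jog '[{"dx":0.042,"dy":-0.045,"dz":0,"turn":0,"grip":0.57},{"dx":0.042,"dy":-0.045,"dz":0,"turn":0,"grip":0.57},{"dx":0.042,"dy":-0.045,"dz":0,"turn":0,"grip":0.57},{"dx":0.042,"dy":-0.045,"dz":0,"turn":0,"grip":0.57},{"dx":0.042,"dy":-0.045,"dz":0,"turn":0,"grip":0.57},{"dx":0.042,"dy":-0.045,"dz":0,"turn":0,"grip":0.57},{"dx":0.042,"dy":-0.045,"dz":0,"turn":0,"grip":0.57},{"dx":0.042,"dy":-0.045,"dz":0,"turn":0,"grip":0.57},{"dx":0.042,"dy":-0.045,"dz":0,"turn":0,"grip":0.57},{"dx":0.042,"dy":-0.045,"dz":0,"turn":0,"grip":0.57}]' 20
python3 - <<'E'
from h import *
D=(.6285,.126,.094);x,y=dockpt(D,-.119,.095);to(x,y,.014,D[2]+np.pi/2)
E
```

```text
t: 1.35
tool_pos: [0.4448, 0.0367, 0.2185]
tcp_rot: [3.141, -0.0, 0.421]
force: [1.4, -0.2, -0.2]
width: 0.0405
grip_force: 0.0
t 1.35 pos [0.4448 0.0367 0.2185] rot [ 3.141 -0.     0.421] F [ 1.4 -0.2 -0.2] | dx 0.1220 dy -0.1346 dz 0.2045 turn -0.792
```

```bash
python3 -m jog '[{"dx":0.041,"dy":-0.045,"dz":0,"turn":0,"grip":0.57},{"dx":0.041,"dy":-0.045,"dz":0,"turn":0,"grip":0.57},{"dx":0.04,"dy":-0.045,"dz":0,"turn":0,"grip":0.57},{"dx":0,"dy":0,"dz":0,"turn":-0.113,"grip":0.57},{"dx":0,"dy":0,"dz":0,"turn":-0.113,"grip":0.57},{"dx":0,"dy":0,"dz":0,"turn":-0.113,"grip":0.57},{"dx":0,"dy":0,"dz":0,"turn":-0.113,"grip":0.57},{"dx":0,"dy":0,"dz":0,"turn":-0.113,"grip":0.57},{"dx":0,"dy":0,"dz":0,"turn":-0.113,"grip":0.57},{"dx":0,"dy":0,"dz":0,"turn":-0.113,"grip":0.57}]'
python3 - <<'E'
from h import *
D=(.6285,.126,.094);x,y=dockpt(D,-.119,.095);to(x,y,.014,D[2]+np.pi/2)
E
```

```text
t: 2.6
tool_pos: [0.5005, 0.2076, 0.2181]
tcp_rot: [-3.141, 0.0, 1.669]
force: [0.6, 0.3, 0.5]
width: 0.0402
grip_force: 0.0
t 2.6 pos [0.5005 0.2076 0.2181] rot [-3.141  0.     1.669] F [0.6 0.3 0.5] | dx 0.0017 dy 0.0007 dz 0.2041 turn 0.003
```

```bash
python3 -m jog '[{"dx":0,"dy":0,"dz":0.05,"turn":0,"grip":0.57},{"dx":0,"dy":0,"dz":0.05,"turn":0,"grip":0.57},{"dx":0,"dy":0,"dz":0.05,"turn":0,"grip":0.57},{"dx":0,"dy":0,"dz":0.04,"turn":0,"grip":0.57},{"dx":0,"dy":0,"dz":0.014,"turn":0,"grip":0.57},{"dx":-0.008,"dy":0,"dz":0,"turn":0,"grip":0.57},{"dx":-0.008,"dy":0,"dz":0,"turn":0,"grip":0.57},{"dx":-0.008,"dy":0,"dz":0,"turn":0,"grip":0.57},{"dx":-0.006,"dy":0,"dz":0,"turn":0,"grip":0.57},{"dx":-0.006,"dy":0,"dz":0,"turn":0,"grip":0.57}]'
python3 - <<'E'
from h import *
D=(.6285,.126,.094);x,y=dockpt(D,-.119,.0525);to(x,y,.014,D[2]+np.pi/2)
E
```

```text
t: 3.85
tool_pos: [0.5059, 0.1728, 0.0168]
tcp_rot: [3.138, -0.002, 1.663]
force: [-0.6, 8.3, 4.0]
width: 0.0398
grip_force: 3.8
t 3.85 pos [0.5059 0.1728 0.0168] rot [ 3.138e+00 -2.000e-03  1.663e+00] F [-0.6  8.3  4. ] | dx -0.0056 dy -0.0014 dz 0.0028 turn -0.001
```

```bash
python3 -m jog '[{"dx":-0.003,"dy":0,"dz":0,"turn":0,"grip":0.57},{"dx":-0.002,"dy":0,"dz":0,"turn":0,"grip":0.57},{"dx":0,"dy":0,"dz":0,"turn":0,"grip":0.57},{"dx":0,"dy":0,"dz":0,"turn":0,"grip":0.57},{"dx":0.015,"dy":0,"dz":0,"turn":0,"grip":0.57},{"dx":0.01,"dy":0,"dz":-0.02,"turn":0,"grip":0.57},{"dx":0,"dy":0,"dz":-0.06,"turn":0,"grip":0.57},{"dx":0,"dy":0,"dz":-0.06,"turn":0,"grip":0.57},{"dx":0,"dy":0,"dz":-0.06,"turn":0,"grip":0.57},{"dx":0,"dy":0,"dz":0,"turn":0,"grip":0.57}]'
cat >> h.py <<'E'
D=(.6285,.126,.094)
def seg(name,boxes,save=None):
    p,d=bot.grab_frame(name)
    if save: cv2.imwrite(save,p[:,:,::-1])
    c=bot.get_calibration(name);W=np.array(c["world_to_cam"])
    v,u=np.mgrid[:480,:640];C=np.stack([(u-c["cx"])/c["fx"]*d,(v-c["cy"])/c["fy"]*d,d],-1)
    w=(C-W[:3,3])@W[:3,:3]
    for nm,(x0,x1,y0,y1),z0,z1,z in boxes:
        m=(d>0)&(w[...,0]>x0)&(w[...,0]<x1)&(w[...,1]>y0)&(w[...,1]<y1)&(w[...,2]>z0)&(w[...,2]<z1)
        if m.sum()<30: print(nm,"few",m.sum());continue
        r,P,k=rect(name,m,z);q=np.array(r[0])/1000-D[:2];cc,s=np.cos(D[2]),np.sin(D[2])
        print(nm,m.sum(),np.round(r[0],1),np.round(r[1],1),round(r[2],1),"in dock",np.round([cc*q[0]+s*q[1],-s*q[0]+cc*q[1]],4))
E
python3 - <<'E'
from h import *
seg("top",[("pod",(.43,.70,.03,.19),.036,.052,.044)],"pics/top1.png")
x,y=dockpt(D,-.19,0);to(x,y,.1,D[2])
E
```

```text
t: 5.1
tool_pos: [0.5056, 0.193, 0.2217]
tcp_rot: [3.131, -0.002, 1.663]
force: [0.7, 0.1, -1.4]
width: 0.0396
grip_force: 0.0
pod 1134 [506.6 114. ] [90.3 90.2] 5.2 in dock [-0.1225 -0.0005]
t 5.15 pos [0.504  0.1925 0.218 ] rot [ 3.136e+00 -1.000e-03  1.663e+00] F [-0.2  0.6 -0.9] | dx -0.0780 dy -0.0722 dz 0.1180 turn 0.999
```

View pics/top1.png

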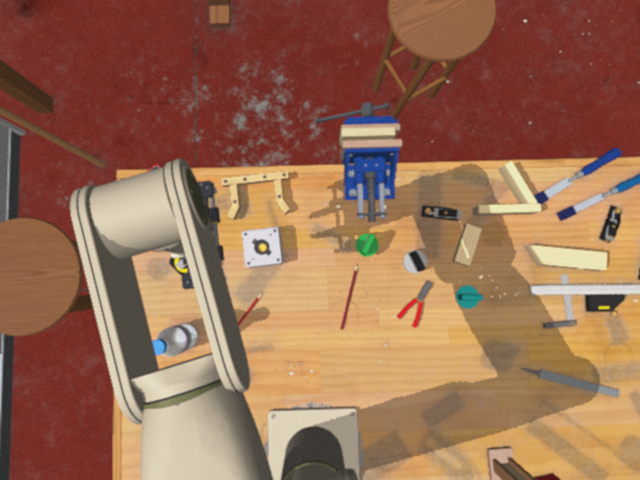

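The pod at (262,246) is square to the fence and centred. Now I go behind it.

```bash
python3 -m jog '[{"dx":-0.039,"dy":-0.036,"dz":0,"turn":0,"grip":0.57},{"dx":-0.039,"dy":-0.036,"dz":0,"turn":0.11,"grip":0.57},{"dx":0,"dy":0,"dz":0.013,"turn":0.111,"grip":0.57},{"dx":0,"dy":0,"dz":0.013,"turn":0.111,"grip":0.57},{"dx":0,"dy":0,"dz":0.013,"turn":0.111,"grip":0.57},{"dx":0,"dy":0,"dz":0.013,"turn":0.111,"grip":0.57},{"dx":0,"dy":0,"dz":0.013,"turn":0.111,"grip":0.57},{"dx":0,"dy":0,"dz":0.013,"turn":0.111,"grip":0.57},{"dx":0,"dy":0,"dz":0.02,"turn":0.111,"grip":0.57},{"dx":0,"dy":0,"dz":0.02,"turn":0.111,"grip":0.57}]'
python3 - <<'E'
from h import *
x,y=dockpt(D,-.19,0);to(x,y,.014,D[2])
E
```

```text
t: 6.4
tool_pos: [0.4362, 0.1074, 0.0941]
tcp_rot: [3.141, 0.003, 0.09]
force: [-0.6, 0.1, -0.3]
width: 0.0402
grip_force: 0.0
t 6.4 pos [0.4362 0.1074 0.0941] rot [3.141e+00 3.000e-03 9.000e-02] F [-0.6  0.1 -0.3] | dx 0.0032 dy -0.0005 dz 0.0801 turn -0.003
```

```bash
python3 -m jog '[{"dx":0,"dy":0,"dz":0.045,"turn":0,"grip":0.57},{"dx":0,"dy":0,"dz":0.035,"turn":0,"grip":0.57},{"dx":0.01,"dy":0,"dz":0,"turn":0,"grip":0.57},{"dx":0.01,"dy":0,"dz":0,"turn":0,"grip":0.57},{"dx":0.012,"dy":0,"dz":0,"turn":0,"grip":0.57},{"dx":0.012,"dy":0,"dz":0,"turn":0,"grip":0.57},{"dx":0.014,"dy":0,"dz":0,"turn":0,"grip":0.57},{"dx":0.014,"dy":0,"dz":0,"turn":0,"grip":0.57},{"dx":0.014,"dy":0,"dz":0,"turn":0,"grip":0.57},{"dx":0.014,"dy":0,"dz":0,"turn":0,"grip":0.57}]'
python3 - <<'E'
from h import *
x,y=dockpt(D,-.0525,0);to(x,y,.014,D[2])
E
```

```text
t: 7.65
tool_pos: [0.5385, 0.1172, 0.0175]
tcp_rot: [-3.142, -0.0, 0.096]
force: [-7.8, 0.5, 4.3]
width: 0.0399
grip_force: 3.7
t 7.65 pos [0.5385 0.1172 0.0175] rot [-3.142 -0.     0.096] F [-7.8  0.5  4.3] | dx 0.0380 dy -0.0003 dz 0.0035 turn 0.001
```

```bash
python3 -m jog '[{"dx":0.01,"dy":0,"dz":0,"turn":0,"grip":0.57},{"dx":0.01,"dy":0,"dz":0,"turn":0,"grip":0.57},{"dx":0.005,"dy":0,"dz":0,"turn":0,"grip":0.57},{"dx":0.004,"dy":0,"dz":0,"turn":0,"grip":0.57},{"dx":0.003,"dy":0,"dz":0,"turn":0,"grip":0.57},{"dx":0.002,"dy":0,"dz":0,"turn":0,"grip":0.57},{"dx":0.002,"dy":0,"dz":0,"turn":0,"grip":0.57},{"dx":0,"dy":0,"dz":0,"turn":0,"grip":0.57},{"dx":0,"dy":0,"dz":0,"turn":0,"grip":0.57},{"dx":0,"dy":0,"dz":0,"turn":0,"grip":0.57}]'
python3 - <<'E'
from h import *
x,y=dockpt(D,-.0525,0);to(x,y,.014,D[2])
E
```

```text
t: 8.9
tool_pos: [0.574, 0.1206, 0.0176]
tcp_rot: [-3.142, -0.001, 0.096]
force: [-6.2, -0.1, 3.9]
width: 0.0398
grip_force: 3.0
t 8.9 pos [0.574  0.1206 0.0176] rot [-3.142e+00 -1.000e-03  9.600e-02] F [-6.2 -0.1  3.9] | dx 0.0023 dy -0.0003 dz 0.0036 turn 0.001
```

Still sliding, so I press on gently until the force rises.

```bash
python3 -m jog '[{"dx":0.002,"dy":0,"dz":0,"turn":0,"grip":0.57},{"dx":0.001,"dy":0,"dz":0,"turn":0,"grip":0.57},{"dx":0.001,"dy":0,"dz":0,"turn":0,"grip":0.57},{"dx":0.001,"dy":0,"dz":0,"turn":0,"grip":0.57},{"dx":0,"dy":0,"dz":0,"turn":0,"grip":0.57},{"dx":0,"dy":0,"dz":0,"turn":0,"grip":0.57},{"dx":0,"dy":0,"dz":0,"turn":0,"grip":0.57},{"dx":0,"dy":0,"dz":0,"turn":0,"grip":0.57},{"dx":0,"dy":0,"dz":0,"turn":0,"grip":0.57},{"dx":0,"dy":0,"dz":0,"turn":0,"grip":0.57}]'
python3 - <<'E'
from h import *
x,y=dockpt(D,-.0525,0);to(x,y,.014,D[2])
E
```

```text
t: 10.15
tool_pos: [0.5746, 0.1207, 0.0171]
tcp_rot: [3.141, 0.009, 0.096]
force: [-28.8, -3.4, 20.7]
width: 0.04
grip_force: 14.1
t 10.15 pos [0.5746 0.1207 0.0171] rot [3.141 0.009 0.096] F [-28.8  -3.4  20.7] | dx 0.0017 dy -0.0002 dz 0.0031 turn 0.001
```

Force is up to 29 N, so the pod is home. I back off, rise and check.

```bash
python3 -m jog '[{"dx":-0.01,"dy":0,"dz":0,"turn":0,"grip":0.57},{"dx":-0.03,"dy":0,"dz":0,"turn":0,"grip":0},{"dx":0,"dy":0,"dz":-0.05,"turn":0,"grip":0},{"dx":0,"dy":0,"dz":-0.05,"turn":0,"grip":0},{"dx":0,"dy":0.04,"dz":-0.04,"turn":0,"grip":0},{"dx":0,"dy":0.06,"dz":0,"turn":0,"grip":0},{"dx":0,"dy":0.06,"dz":0,"turn":0,"grip":0},{"dx":0,"dy":0.06,"dz":0,"turn":0,"grip":0},{"dx":0,"dy":0,"dz":0,"turn":0,"grip":0},{"dx":0,"dy":0,"dz":0,"turn":0,"grip":0}]'
python3 - <<'E'
from h import *
seg("top",[("pod",(.53,.70,.03,.19),.036,.052,.044),("key",(.40,.52,-.32,-.2),.05,.08,.069)],"pics/top2.png")
seg("scene",[("pod",(.53,.70,.03,.19),.036,.052,.044),("key",(.40,.52,-.32,-.2),.05,.08,.069)])
to(.4606,-.2585,.1,np.radians(24))
E
```

```text
t: 11.4
tool_pos: [0.5602, -0.1021, 0.1573]
tcp_rot: [3.141, -0.002, 0.095]
force: [-0.0, 0.1, -0.0]
width: 0.0931
grip_force: 0.0
pod 1117 [628.3 125.9] [91.2 90.6] 5.4 in dock [-0.0002 -0.0001]
key 118 [ 457.5 -260.5] [44.6 18.3] 24.0 in dock [-0.2065 -0.3687]
pod 887 [626.9 130.5] [93.8 98.8] 6.1 in dock [-0.0011  0.0046]
key 161 [ 454.7 -245.5] [49.3 46.5] 24.2 in dock [-0.2079 -0.3536]
t 11.5 pos [ 0.5599 -0.1008  0.157 ] rot [ 3.142e+00 -1.000e-03  9.700e-02] F [ 0.9  0.1 -0.8] | dx -0.1141 dy 0.1474 dz 0.0570 turn -0.205
```

```bash
python3 -m jog '[{"dx":-0.028,"dy":0.037,"dz":0,"turn":0,"grip":0},{"dx":-0.028,"dy":0.037,"dz":0,"turn":0,"grip":0},{"dx":-0.028,"dy":0.037,"dz":0,"turn":0,"grip":0},{"dx":-0.03,"dy":0.036,"dz":0,"turn":0,"grip":0},{"dx":0,"dy":0,"dz":0,"turn":-0.1,"grip":0},{"dx":0,"dy":0,"dz":0,"turn":-0.105,"grip":0},{"dx":0,"dy":0,"dz":0,"turn":0,"grip":0},{"dx":0,"dy":0,"dz":0,"turn":0,"grip":0},{"dx":0,"dy":0,"dz":0,"turn":0,"grip":0},{"dx":0,"dy":0,"dz":0,"turn":0,"grip":0}]'
python3 - <<'E'
from h import *
c=bot.get_calibration("wrist");print(c);p,d=bot.grab_frame("wrist");cv2.imwrite("pics/w1.png",p[:,:,::-1]);np.save("pics/w1.npy",d)
to(.4606,-.2585,.039,np.radians(24))
E
```

```text
t: 12.75
tool_pos: [0.4601, -0.2589, 0.1566]
tcp_rot: [3.142, 0.0, 0.417]
force: [-1.1, 0.4, 0.2]
width: 0.0929
grip_force: 0.0
{'fx': 371.64829954431775, 'fy': 371.64829954431775, 'cx': 315.2488077973559, 'cy': 236.6104923779481, 'world_to_cam': array([[ 4.04626914e-01, -9.14481816e-01, -2.62695599e-04,
        -4.22295837e-01],
       [-8.86745151e-01, -3.92424569e-01,  2.44307172e-01,
         2.93313995e-01],
       [-2.23517555e-01, -9.86203132e-02, -9.69697858e-01,
         4.06395826e-01],
       [ 0.00000000e+00,  0.00000000e+00,  0.00000000e+00,
         1.00000000e+00]])}
t 12.8 pos [ 0.46   -0.259   0.1566] rot [-3.142  0.     0.417] F [-0.3  0.4 -0.2] | dx 0.0007 dy -0.0002 dz 0.1176 turn -0.001
```

View pics/w1.png

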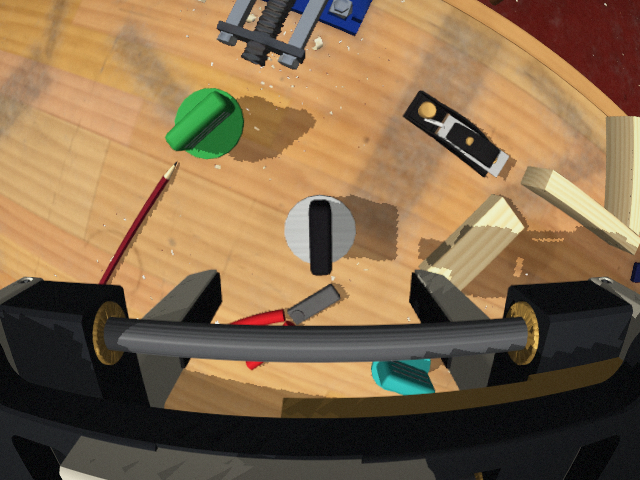

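The wrist view shows the key at (320,230) with the handle nearly along the tool's x. Next, its exact centre and angle from the dark handle top and the grey flange.

```bash
python3 - <<'E'
from h import *
p=cv2.imread("pics/w1.png");g=p.max(2).astype(int);sat=g-p.min(2)
b=np.zeros(g.shape,bool);b[185:285,275:362]=1
fl=b&(sat<25)&(g>110);hd=b&(g<60)&(sat<30)
hd=cv2.morphologyEx(hd.astype(np.uint8),cv2.MORPH_OPEN,np.ones((3,3)))
r,P,k=rect("wrist",hd,.069);print("handle",hd.sum(),r, P.mean(0))
cs,_=cv2.findContours((fl|(hd>0)).astype(np.uint8),cv2.RETR_EXTERNAL,cv2.CHAIN_APPROX_NONE)
k=cv2.convexHull(max(cs,key=cv2.contourArea))[:,0,:]
k=k[k[:,1]<255]
Q=ray("wrist",k[:,0],k[:,1],.033)[:,:2]
s=np.linalg.lstsq(np.c_[2*Q,np.ones(len(Q))],(Q**2).sum(1),rcond=None)[0];print("flange",s[:2],np.sqrt(s[2]+s[:2]@s[:2]))
E
```

```text
handle 1570 ((463.9231262207031, -260.47088623046875), (54.16530990600586, 15.181082725524902), 25.967092514038086) [ 0.46412894 -0.26036366]
flange [ 0.46148856 -0.26165618] 0.028382544974263072
```

```bash
python3 -m jog '[{"dx":0.001,"dy":0.002,"dz":0.04,"turn":-0.018,"grip":0},{"dx":0,"dy":0,"dz":0.04,"turn":0,"grip":0},{"dx":0,"dy":0,"dz":0.025,"turn":0,"grip":0},{"dx":0,"dy":0,"dz":0.012,"turn":0,"grip":0},{"dx":0,"dy":0,"dz":0,"turn":0,"grip":0.6},{"dx":0,"dy":0,"dz":0,"turn":0,"grip":1},{"dx":0,"dy":0,"dz":0,"turn":0,"grip":1},{"dx":0,"dy":0,"dz":0,"turn":0,"grip":1},{"dx":0,"dy":0,"dz":0,"turn":0,"grip":1},{"dx":0,"dy":0,"dz":0,"turn":0,"grip":1}]' 45
```

```text
t: 14.05
tool_pos: [0.4617, -0.2605, 0.0397]
tcp_rot: [3.142, -0.0, 0.446]
force: [-0.5, -0.1, 0.6]
width: 0.0378
grip_force: 0.0
```

```bash
python3 -m jog '[{"dx":0,"dy":0,"dz":0,"turn":0,"grip":1},{"dx":0,"dy":0,"dz":0,"turn":0,"grip":1},{"dx":0,"dy":0,"dz":0,"turn":0,"grip":1},{"dx":0,"dy":0,"dz":0,"turn":0,"grip":1},{"dx":0,"dy":0,"dz":0,"turn":0,"grip":1},{"dx":0,"dy":0,"dz":-0.03,"turn":0,"grip":1},{"dx":0,"dy":0,"dz":-0.05,"turn":0,"grip":1},{"dx":0,"dy":0,"dz":-0.06,"turn":0,"grip":1},{"dx":0,"dy":0,"dz":0,"turn":0,"grip":1},{"dx":0,"dy":0,"dz":0,"turn":0,"grip":1}]'
python3 - <<'E'
from h import *
c=bot.get_calibration("wrist");p,d=bot.grab_frame("wrist");cv2.imwrite("pics/w2.png",p[:,:,::-1])
np.savez("pics/w2.npz",W=c["world_to_cam"],d=d)
to(.6283,.1259,.2,np.radians(45+5.4))
E
```

```text
t: 15.3
tool_pos: [0.4615, -0.2604, 0.1791]
tcp_rot: [-3.141, 0.0, 0.446]
force: [-0.9, -0.7, -1.9]
width: 0.0157
grip_force: 45.0
t 15.35 pos [ 0.4608 -0.2599  0.1779] rot [-3.139e+00  1.000e-03  4.460e-01] F [ 0.6 -0.4 -1.1] | dx 0.3175 dy -0.2759 dz -0.0221 turn -0.276
```

View pics/w2.png

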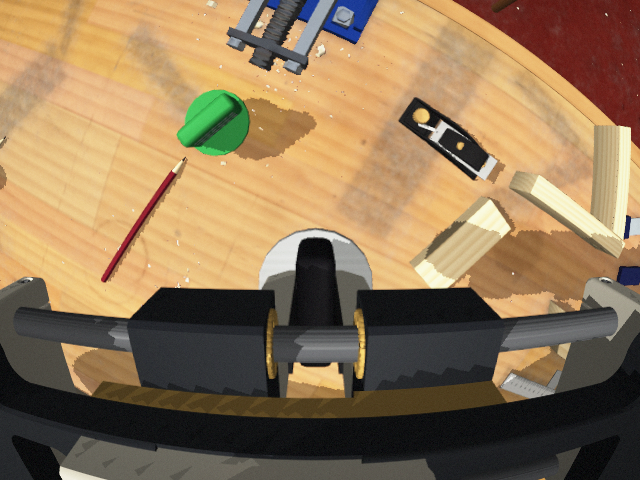

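The key is gripped, with its flange's front arc showing at (315,229). From the arc I measure where the key sits in the tool.

```bash
python3 - <<'E'
from h import *
p=cv2.imread("pics/w2.png");g=p.max(2).astype(int);sat=g-p.min(2)
b=np.zeros(g.shape,bool);b[220:286,250:380]=1
m=(b&(sat<25)&(g>90)).astype(np.uint8)
m=cv2.morphologyEx(m,cv2.MORPH_OPEN,np.ones((3,3)))
pts=[]
for u in range(262,372,3):
    c=np.where(m[:,u])[0]
    if len(c): pts.append((u,c.min()-.5))
k=np.array(pts);k=k[k[:,1]<272];print(len(k),k[::6].tolist())
c=bot.get_calibration("wrist");o=bot.get_obs();t=np.array(o["tool_pos"]);ps=o["tcp_rot"][2]
for z in (t[2]-.0087,t[2]-.0067,t[2]-.0047):
    Q=ray("wrist",k[:,0],k[:,1],z)[:,:2]
    s=np.linalg.lstsq(np.c_[2*Q,np.ones(len(Q))],(Q**2).sum(1),rcond=None)[0];r=np.sqrt(s[2]+s[:2]@s[:2]);e=s[:2]-t[:2]
    X=np.array([np.cos(ps),np.sin(ps)]);Y=np.array([np.sin(ps),-np.cos(ps)])
    print("z",z,"r",r,"offset tool x,y",e@X,e@Y,"front edge-29:",((Q-t[:2])@X).max()-.029)
print(t)
E
```

```text
37 [[262.0, 265.5], [280.0, 239.5], [298.0, 230.5], [316.0, 228.5], [334.0, 231.5], [352.0, 240.5], [370.0, 268.5]]
z 0.16918075025029367 r 0.02843378724658682 offset tool x,y -0.0007602360326700546 -0.0007101085800730735 front edge-29: -0.0011677254350960335
z 0.17118075025029364 r 0.028107481968202012 offset tool x,y 2.8345613093508562e-05 -0.0007032790961005578 front edge-29: -0.0007072705720746059
z 0.17318075025029364 r 0.027781176689819463 offset tool x,y 0.0008169272588503214 -0.0006964496121306535 front edge-29: -0.00024681570905324066
[ 0.46082924 -0.25991274  0.17788075]
```

```bash
python3 -m jog '[{"dx":0,"dy":0,"dz":0,"turn":-0.092,"grip":1},{"dx":0,"dy":0,"dz":0,"turn":-0.092,"grip":1},{"dx":0,"dy":0,"dz":0,"turn":-0.092,"grip":1},{"dx":0.045,"dy":-0.017,"dz":0,"turn":0,"grip":1},{"dx":0.045,"dy":-0.017,"dz":0,"turn":0,"grip":1},{"dx":0.045,"dy":-0.017,"dz":0,"turn":0,"grip":1},{"dx":0.045,"dy":-0.017,"dz":0,"turn":0,"grip":1},{"dx":0.045,"dy":-0.017,"dz":0,"turn":0,"grip":1},{"dx":0.045,"dy":-0.017,"dz":0,"turn":0,"grip":1},{"dx":0.044,"dy":-0.016,"dz":0,"turn":0,"grip":1}]'
python3 -m jog '[{"dx":0,"dy":0,"dz":0,"turn":0,"grip":1},{"dx":0,"dy":0,"dz":0,"turn":0,"grip":1},{"dx":0,"dy":0,"dz":0,"turn":0,"grip":1},{"dx":0,"dy":0,"dz":0,"turn":0,"grip":1},{"dx":0,"dy":0,"dz":0,"turn":0,"grip":1},{"dx":0,"dy":0,"dz":0,"turn":0,"grip":1},{"dx":0,"dy":0,"dz":0,"turn":0,"grip":1},{"dx":0,"dy":0,"dz":0,"turn":0,"grip":1},{"dx":0,"dy":0,"dz":0,"turn":0,"grip":1},{"dx":0,"dy":0,"dz":0,"turn":0,"grip":1}]' >/dev/null
python3 - <<'E'
from h import *
import json
c=bot.get_calibration("wrist");p,d=bot.grab_frame("wrist");cv2.imwrite("pics/w3.png",p[:,:,::-1])
to(.6283,.1259,.2,np.radians(45+5.4))
seg("top",[("pod",(.53,.70,.03,.19),.036,.052,.044)])
E
```

```text
t: 16.6
tool_pos: [0.5698, 0.0582, 0.1768]
tcp_rot: [-3.138, 0.003, 0.88]
force: [0.3, 0.3, -1.0]
width: 0.0156
grip_force: 45.0
t 17.9 pos [0.571  0.0567 0.1796] rot [-3.142 -0.     0.88 ] F [ 0.  -0.  -1.2] | dx 0.0899 dy 0.0000 dz -0.0204 turn -0.000
pod 168 [604.4 153.8] [46.  30.3] 5.0 in dock [-0.0214  0.0299]
```

View pics/w3.png

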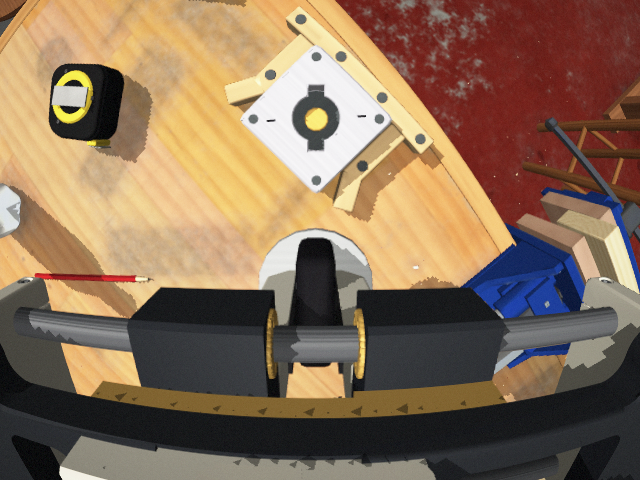

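The pod sits home in the fence, with the socket at (316,118), its notches in line with the tool's x, and the home marks at (271,120) and (362,116). Now the socket centre and notch angle.

```bash
python3 - <<'E'
from h import *
p=cv2.imread("pics/w3.png");g=p.max(2).astype(int);sat=g-p.min(2)
b=np.zeros(g.shape,np.uint8);cv2.circle(b,(316,118),40,1,-1)
dark=cv2.morphologyEx((b&(((g<110))|(sat>60))).astype(np.uint8),cv2.MORPH_OPEN,np.ones((3,3)))
r,P,k=rect("wrist",dark,.044);print("socket rect (54x38)",r,np.degrees(np.arctan2(1,1)))
b=np.zeros(g.shape,bool);b[30:200,232:400]=1
w=(b&(sat<40)&(g>140)).astype(np.uint8);w=cv2.morphologyEx(w,cv2.MORPH_OPEN,np.ones((5,5)))
r,P,k=rect("wrist",w,.044);print("pod",r)
to(r[0][0]/1000,r[0][1]/1000,.1,np.radians(r[2]+45))
E
```

```text
socket rect (54x38) ((628.5216674804688, 126.55071258544922), (49.419761657714844, 36.85877227783203), 80.28680419921875) 45.0
pod ((628.6234130859375, 126.17864990234375), (89.06797790527344, 89.55337524414062), 5.332984924316406)
t 17.95 pos [0.571  0.0567 0.1796] rot [3.142 0.    0.88 ] F [ 0.4  0.  -1.4] | dx 0.0903 dy 0.0001 dz 0.0796 turn 0.001
```

```bash
python3 -m jog '[{"dx":0.03,"dy":0,"dz":0,"turn":0,"grip":1},{"dx":0.03,"dy":0,"dz":0,"turn":0,"grip":1},{"dx":0.02,"dy":0,"dz":0,"turn":0,"grip":1},{"dx":0.01,"dy":0,"dz":0,"turn":0,"grip":1},{"dx":0,"dy":0,"dz":0.04,"turn":0,"grip":1},{"dx":0,"dy":0,"dz":0.03,"turn":0,"grip":1},{"dx":0,"dy":0,"dz":0.02,"turn":0,"grip":1},{"dx":0,"dy":0,"dz":0,"turn":0,"grip":1},{"dx":0,"dy":0,"dz":0,"turn":0,"grip":1},{"dx":0,"dy":0,"dz":0,"turn":0,"grip":1}]'
python3 - <<'E'
from h import *
to(.6285,.1262,.07,np.radians(50.4))
E
```

```text
t: 19.2
tool_pos: [0.6297, 0.126, 0.0916]
tcp_rot: [3.139, -0.002, 0.879]
force: [-0.0, -0.1, -1.9]
width: 0.016
grip_force: 45.0
t 19.2 pos [0.6297 0.126  0.0916] rot [ 3.139e+00 -2.000e-03  8.790e-01] F [-0.  -0.1 -1.9] | dx -0.0006 dy -0.0010 dz 0.0216 turn -0.000
```

```bash
python3 -m jog '[{"dx":0,"dy":0,"dz":0.004,"turn":0,"grip":1},{"dx":0,"dy":0,"dz":0.004,"turn":0,"grip":1},{"dx":0,"dy":0,"dz":0.004,"turn":0,"grip":1},{"dx":0,"dy":0,"dz":0.004,"turn":0,"grip":1},{"dx":0,"dy":0,"dz":0.003,"turn":0,"grip":1},{"dx":0,"dy":0,"dz":0.002,"turn":0,"grip":1},{"dx":0,"dy":0,"dz":0,"turn":0,"grip":1},{"dx":0,"dy":0,"dz":0,"turn":0,"grip":1},{"dx":0,"dy":0,"dz":0,"turn":0,"grip":1},{"dx":0,"dy":0,"dz":0,"turn":0,"grip":1}]'
python3 - <<'E'
from h import *
to(.6285,.1262,.057,np.radians(50.4));print(bot.get_obs()["ft_torque"])
E
```

```text
t: 20.45
tool_pos: [0.6284, 0.126, 0.0688]
tcp_rot: [3.141, -0.0, 0.879]
force: [-1.8, 0.0, 1.4]
width: 0.0157
grip_force: 45.0
t 20.45 pos [0.6284 0.126  0.0688] rot [ 3.141 -0.     0.879] F [-1.8  0.   1.4] | dx 0.0002 dy -0.0001 dz 0.0118 turn -0.000
[-0.04378363  0.37471837  0.01982086]
```

The lugs are in the notches and the nose is on the plunger at about 3 N. I press on slowly.

```bash
python3 -m jog '[{"dx":0,"dy":0,"dz":0.003,"turn":0,"grip":1},{"dx":0,"dy":0,"dz":0.003,"turn":0,"grip":1},{"dx":0,"dy":0,"dz":0.002,"turn":0,"grip":1},{"dx":0,"dy":0,"dz":0.002,"turn":0,"grip":1},{"dx":0,"dy":0,"dz":0.001,"turn":0,"grip":1},{"dx":0,"dy":0,"dz":0,"turn":0,"grip":1},{"dx":0,"dy":0,"dz":0,"turn":0,"grip":1},{"dx":0,"dy":0,"dz":0,"turn":0,"grip":1},{"dx":0,"dy":0,"dz":0,"turn":0,"grip":1},{"dx":0,"dy":0,"dz":0,"turn":0,"grip":1}]'
```

```text
t: 21.7
tool_pos: [0.6287, 0.126, 0.0581]
tcp_rot: [3.141, -0.001, 0.879]
force: [-2.2, 0.2, 5.9]
width: 0.0156
grip_force: 45.0
```

```bash
python3 -m jog '[{"dx":0,"dy":0,"dz":0.001,"turn":0,"grip":1},{"dx":0,"dy":0,"dz":0.001,"turn":0,"grip":1},{"dx":0,"dy":0,"dz":0.001,"turn":0,"grip":1},{"dx":0,"dy":0,"dz":0,"turn":0,"grip":1},{"dx":0,"dy":0,"dz":0,"turn":0,"grip":1},{"dx":0,"dy":0,"dz":0,"turn":0,"grip":1},{"dx":0,"dy":0,"dz":0,"turn":0,"grip":1},{"dx":0,"dy":0,"dz":0,"turn":0,"grip":1},{"dx":0,"dy":0,"dz":0,"turn":0,"grip":1},{"dx":0,"dy":0,"dz":0,"turn":0,"grip":1}]' 60
```

```text
t: 22.95
tool_pos: [0.6287, 0.126, 0.0555]
tcp_rot: [3.141, -0.001, 0.88]
force: [-2.7, -0.1, 8.5]
width: 0.0158
grip_force: 60.0
```

```bash
python3 -m jog '[{"dx":0,"dy":0,"dz":0.001,"turn":0,"grip":1},{"dx":0,"dy":0,"dz":0,"turn":0,"grip":1},{"dx":0,"dy":0,"dz":0,"turn":0.05,"grip":1},{"dx":0,"dy":0,"dz":0,"turn":0.05,"grip":1},{"dx":0,"dy":0,"dz":0,"turn":0.06,"grip":1},{"dx":0,"dy":0,"dz":0,"turn":0.06,"grip":1},{"dx":0,"dy":0,"dz":0,"turn":0.06,"grip":1},{"dx":0,"dy":0,"dz":0,"turn":0,"grip":1},{"dx":0,"dy":0,"dz":0,"turn":0,"grip":1},{"dx":0,"dy":0,"dz":0,"turn":0,"grip":1}]'
python3 -c "
from h import *
print(bot.get_obs()['ft_torque'])"
```

```text
t: 24.2
tool_pos: [0.6298, 0.1259, 0.0555]
tcp_rot: [3.14, -0.003, 0.44]
force: [-1.8, -1.2, 11.1]
width: 0.0156
grip_force: 60.0
[-0.17877078  0.6022248   0.04048064]
```

```bash
python3 -m jog '[{"dx":0,"dy":0,"dz":0.001,"turn":0.08,"grip":1},{"dx":0,"dy":0,"dz":0,"turn":0.08,"grip":1},{"dx":0,"dy":0,"dz":0,"turn":0.08,"grip":1},{"dx":0,"dy":0,"dz":0,"turn":0.08,"grip":1},{"dx":0,"dy":0,"dz":0,"turn":0.08,"grip":1},{"dx":0,"dy":0,"dz":0,"turn":0.08,"grip":1},{"dx":0,"dy":0,"dz":0,"turn":0.07,"grip":1},{"dx":0,"dy":0,"dz":0,"turn":0.05,"grip":1},{"dx":0,"dy":0,"dz":0,"turn":0,"grip":1},{"dx":0,"dy":0,"dz":0,"turn":0,"grip":1}]'
python3 -c "
from h import *
o=bot.get_obs();print(o['ft_torque'],o['joint_pos'])"
```

```text
t: 25.45
tool_pos: [0.6301, 0.1249, 0.0555]
tcp_rot: [-3.141, -0.004, -0.503]
force: [-4.9, -5.3, 18.3]
width: 0.0154
grip_force: 60.0
[-0.93360283  1.22743752  0.1357883 ] [ 1.16922764e-01  3.65548405e-01  1.51993336e+00 -1.81533284e-03
  1.25280355e+00  2.19137619e+00]
```

```bash
python3 -m jog '[{"dx":0,"dy":0,"dz":0,"turn":0.03,"grip":1},{"dx":0,"dy":0,"dz":0,"turn":0.03,"grip":1},{"dx":0,"dy":0,"dz":0,"turn":0.02,"grip":1},{"dx":0,"dy":0,"dz":0,"turn":0.02,"grip":1},{"dx":0,"dy":0,"dz":0,"turn":0.01,"grip":1},{"dx":0,"dy":0,"dz":0,"turn":0,"grip":1},{"dx":0,"dy":0,"dz":0,"turn":0,"grip":1},{"dx":0,"dy":0,"dz":0,"turn":0,"grip":1},{"dx":0,"dy":0,"dz":0,"turn":0,"grip":1},{"dx":0,"dy":0,"dz":0,"turn":0,"grip":1}]'
python3 - <<'E'
from h import *
o=bot.get_obs();print(o['ft_torque'],o['joint_pos'][5])
p,d=bot.grab_frame("wrist");cv2.imwrite("pics/w4.png",p[:,:,::-1])
p,d=bot.grab_frame("scene");cv2.imwrite("pics/s4.png",cv2.resize(p[190:340,170:390,::-1],None,fx=3.5,fy=3.5,interpolation=cv2.INTER_CUBIC))
E
```

```text
t: 26.7
tool_pos: [0.6299, 0.1248, 0.0555]
tcp_rot: [-3.141, -0.003, -0.675]
force: [-5.8, -6.0, 19.6]
width: 0.0157
grip_force: 60.1
[-1.00200411  1.32087102  0.41008692] 2.363818979776378
```

View pics/w4.png

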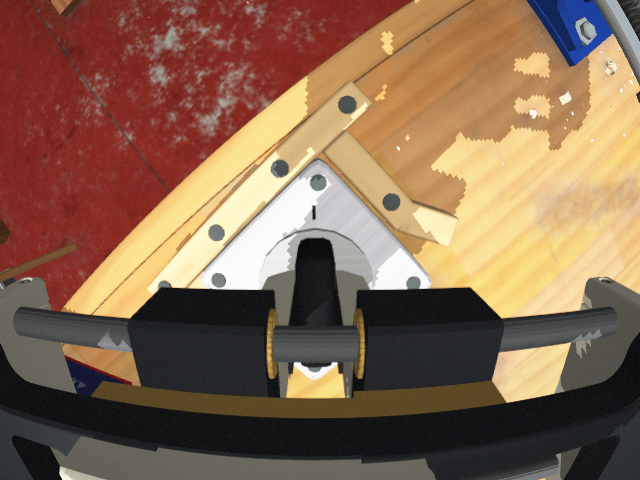

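View pics/s4.png

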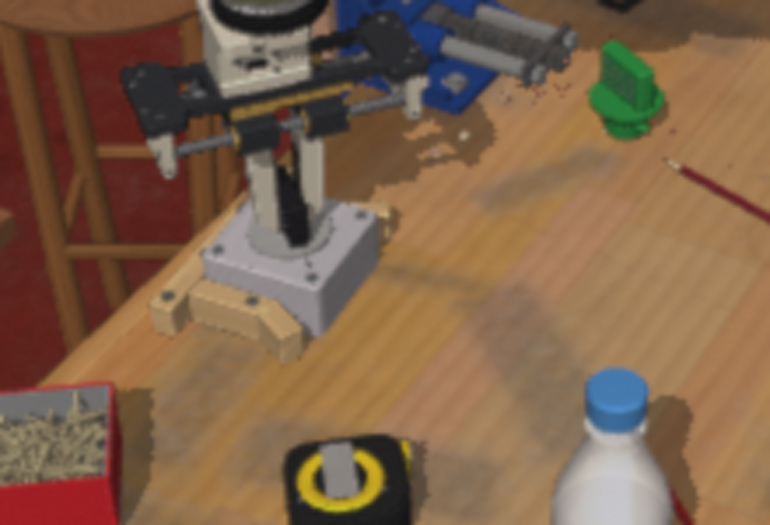

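The handle lines up with the black mark at (314,212), the flange is flat on the pod, and the moment has jumped to 0.41 N m, so the key is at the stop. The pod is still home. I hand in.

```bash
python3 -c "
from station import bot
print(bot.job_done())"
```

```text
the job is handed in; nothing more can be done
None
```

I handed the job in with the pod home in the fence and the key still gripped, flush on the pod and at the clockwise stop; the judge returned no verdict. The tape, plane and screws were not touched.

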